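# Find the rocking corner of a jig plate and press its shim home

## Task

The jig plate rocks at one corner: press down on the rubber pads at its corners with the fingertips, one after another, until you find the corner that gives, and then press the brass shim button of that corner fully home. Leave the other three buttons raised, do not lift or shift the plate, and leave the steel gauge standing on it and the things round it where they are. Finish clear of everything.

Things in the scene. Friction and masses are not known exactly. Their poses are not given: they have to be found in the camera images.
- plate: Loose aluminium jig plate, 170 x 220 x 12 mm, 0.35 to 0.65 kg; origin at the centre of its underside, x away from the robot at yaw 0. It rests on four corner feet, top face 46 mm above the bench, between low steel dowels. Three feet are rigid, one is springy but looks the same; which corner it is changes from run to run.
- rocker_foot (a joint): How far the springy foot under the rocking corner is pressed down, m: 0 up, 0.0095 fully sunk. Pressing that corner's pad sinks the pad about 5 mm (starts to give at about 4 N, bottoms at about 9 N); let go, it springs back up. The other corners stay firm. The value does not tell which corner that is.
- rocker_shim (a joint): How far the brass shim button of the rocking corner is pressed in, m: 0 raised, 0.012 fully home. About 7 N of friction; it stays where it is left. It does not tell which corner that is. Pressing it in drives a shim up under that corner, which then no longer gives.
- sound_shim_1 (a joint): How far the shim button of one of the three firm corners is pressed in, m: 0 raised, 0.012 home; this number is not tied to any particular corner. To be left raised.
- sound_shim_2 (a joint): How far the shim button of one of the three firm corners is pressed in, m: 0 raised, 0.012 home; this number is not tied to any particular corner. To be left raised.
- sound_shim_3 (a joint): How far the shim button of one of the three firm corners is pressed in, m: 0 raised, 0.012 home; this number is not tied to any particular corner. To be left raised.
- pad_1 (a point): Centre of the top of the black rubber press pad (24 mm across, 2 mm high, top 48 mm above the bench) at the front left corner of the plate (as seen by the robot, +y left); 46 mm in from the corner's button towards the plate's centre. Press the corner here. Moves with the plate.
- pad_2 (a point): Centre of the top of the black rubber press pad (24 mm across, 2 mm high, top 48 mm above the bench) at the rear left corner of the plate (as seen by the robot, +y left); 46 mm in from the corner's button towards the plate's centre. Press the corner here. Moves with the plate.
- pad_3 (a point): Centre of the top of the black rubber press pad (24 mm across, 2 mm high, top 48 mm above the bench) at the rear right corner of the plate (as seen by the robot, +y left); 46 mm in from the corner's button towards the plate's centre. Press the corner here. Moves with the plate.
- pad_4 (a point): Centre of the top of the black rubber press pad (24 mm across, 2 mm high, top 48 mm above the bench) at the front right corner of the plate (as seen by the robot, +y left); 46 mm in from the corner's button towards the plate's centre. Press the corner here. Moves with the plate.
- button_1 (a point): Top centre of the raised brass shim button (20 mm across) at the front left corner, beside pad_1. It stands in a 25 mm hole of the plate, top 60 mm above the bench, 14 mm above the plate; fully home it is 12 mm lower, 2 mm above the plate. This point is fixed to the base and stays at the raised height when the button goes down.
- button_2 (a point): Top centre of the raised brass shim button (20 mm across) at the rear left corner, beside pad_2. It stands in a 25 mm hole of the plate, top 60 mm above the bench, 14 mm above the plate; fully home it is 12 mm lower, 2 mm above the plate. This point is fixed to the base and stays at the raised height when the button goes down.
- button_3 (a point): Top centre of the raised brass shim button (20 mm across) at the rear right corner, beside pad_3. It stands in a 25 mm hole of the plate, top 60 mm above the bench, 14 mm above the plate; fully home it is 12 mm lower, 2 mm above the plate. This point is fixed to the base and stays at the raised height when the button goes down.
- button_4 (a point): Top centre of the raised brass shim button (20 mm across) at the front right corner, beside pad_4. It stands in a 25 mm hole of the plate, top 60 mm above the bench, 14 mm above the plate; fully home it is 12 mm lower, 2 mm above the plate. This point is fixed to the base and stays at the raised height when the button goes down.
- puck_a: Black round unit with white cap, 54 mm across, 44 mm high, standing on the bench close to the left side of the jig; origin at its underside. Leave it alone.
- ring_gauge: Steel plug gauge, 32 mm across, 40 mm high, standing on the middle of the plate; origin at its underside. Leave it alone.
- tape_green: Roll of green tape, 63 mm across, 19 mm high, lying close to the right side of the jig; origin at its underside. Leave it alone.
- puck_b: Another black round unit with white cap, 54 mm across, 44 mm high, on the bench to the left; origin at its underside. Leave it alone.
- glue_bottle: Red bottle with black nozzle, 30 mm across, 92 mm high, on the bench to the right; origin at its underside. Leave it alone.

How it is judged:
By the outcome, as a careful person would: the job done as asked, in the order asked, and still so for the second after the job is handed in, with the robot touching nothing.
It also fails if it takes over 48 s, if anything falls off the work surface, if the arm or the gripper's body presses on something with over 40 N, if the wrist force passes 120 N, or if a joint passes its speed limit or range.

## Robot

A 6-joint arm with a two-finger parallel gripper is mounted at the origin on a cart in front of the work surface, level with it; the furniture and walls round the work are solid. World frame = base frame: x ahead of the robot, y to its left, z up, the work surface at z = 0. Lengths are in m, angles in rad, forces in N, time in s.
With the tool pointing down it reaches from about 0.35 to 0.775 m from the base axis. Payload 5.5 kg.
Tool frame: the origin (TCP) lies between the finger pads; the fingertips stand 8 mm ahead of it and the grasp point (between the pads) lies 11 mm behind it; z points along the fingers, y is the line along which they close (so a half turn about z gives the same grasp; the last joint's range is limited). The gripper opens to 85 mm and grips with 20 to 120 N. Pads are 22 mm wide; open, the fingers measure 114 mm over their backs; the gripper's body (76 mm by 85 mm) begins 54 mm behind the grasp point. The pads swing forward as they close: fully open they stand 13 mm farther back than shut.
Start: joints at [1.16, 0.313, 0.046, 1.304, 0, 1.431], TCP at [0.154, 0.554, 0.209] pointing down, gripper open.
Joint ranges: [-2.76, 2.76], [-0.86, 1.69], [-1.03, 1.26], [-2.2, 2.34], [-1.47, 1.5], [-3.14, 3.14]. Speed limits (rad/s): [2.57, 2.57, 3.14, 3.14, 3.14, 3.14].

## Interface

Orientations are given as a unit quaternion [w, x, y, z].
In Python, from workcell import status, vision, job gives the robot as it stands. The module is installed in compiled form; this text tells all that it offers.
- The arm moves only by the tool apply_moves, never from a script. Its argument "moves" is one flat list of numbers, 6 for each row, row after row: the shift along the world's x, y, z in units of 25 mm (1.0 is 25 mm), then the turn, a rotation vector about the world's x, y, z in rad. In form: [x, y, z, rx, ry, rz, x, y, z, rx, ry, rz, ...]. A call has 1 to 20 rows; each row is the pose to reach, as a shift and turn from the pose commanded when the call began; what a row does not reach only later rows make up. A row lasts 1/12 s, in which the tool goes at most 41.7 mm and 7.16 degrees, less where a joint would pass 70% of its speed; a pose out of reach is approached as far as the arm can. A call with a gripper value outside its range is refused whole. "claw" is the opening in per cent of the stroke, from 0 (shut) to 100 (fully open), set as the call begins (left out, the last holds). The fingers move at their own pace and stop on an object; "newtons" is the grip in N (left out, the last holds). Time passes only in rows, so rows that repeat a pose let the fingers close. It gives the time, the measured TCP pose, the force, the opening and the grip force at its end, in the units of the state.
- status.get_state(): the state, without advancing time (a new reading comes with each control period).
- vision.read_camera(name): name is "side" or "top"; returns a dict with "image" (480x640x3 uint8, blue, green, red), "camera_matrix" (3x3 intrinsics, pixels), "dist_coeffs" ([k1, k2, p1, p2, k3] as OpenCV has them; the pictures are not rectified), "camera_from_world" (4x4, takes a point from world to camera coordinates). Camera axes: x right, y down, z forward; pixel columns grow to the right and rows downward; lengths in m; the calibration is good to about 2 mm. A picture is of the moment at which its call begins. There is no depth.
- job.hand_in(): hands the job in; it is judged then, once.
The state is a dict: "clock": time; "joint_pos": joint angles; "qvel": joint speeds; "tau": joint torques, N m; "tcp_pos": TCP position; "orientation": TCP orientation; "wrist_force": force on the tool from outside, world axes, zero at the start; "ft_torque": the same for the moment, N m; "finger_gap": finger opening in m; "grip_force": force on a finger pad.
Only numpy, scipy, OpenCV 4.12 (cv2) and the standard library are available. Lean on these libraries where they do the work, as an engineer would, in place of code of your own. Each camera call takes 0.05 s, during which the arm holds its last target. There are 200 camera calls.

## Working session

There is one attempt and no reset: what is moved stays moved. The work goes in short steps, Python scripts to look and compute and a tool call to move; the robot and the scene stay as the last step left them, time stands still between calls to the robot, and variables do not carry over. Pictures are saved under pics/ and viewed, at most 10 in all, crops included, and the job is handed in when it is done.

Besides the shell and the picture viewer there is one more tool, called after "Emit:" as name(argument=value, ...), one argument or row to a line, values as JSON. apply_moves: Moves the arm, as the interface text tells. Its arguments: {"type":"object","properties":{"moves":{"type":"array","items":{"type":"number"}},"claw":{"type":"number"},"newtons":{"type":"number"}},"required":["moves"]}

```bash
mkdir -p pics; python3 - <<'E'
from workcell import status, vision
import cv2
for n in("top","side"):
    d=vision.read_camera(n); cv2.imwrite(f"pics/{n}0.png",d["image"])
    import pickle; pickle.dump(d,open(n+".pkl","wb"))
s=status.get_state(); print(s)
E
```

```text
{'clock': 0.1, 'joint_pos': array([1.16038666e+00, 3.13937966e-01, 4.50698251e-02, 1.30361585e+00,
       1.28532893e-05, 1.43120546e+00]), 'qvel': array([-2.34680352e-03,  3.18951043e-06,  2.71765140e-03, -1.70129537e-03,
       -8.61089419e-04,  9.85948333e-04]), 'tau': array([ 3.53453855e-03, -4.81726456e+01,  2.99241936e+01,  1.27108191e-02,
       -1.10825206e-04, -1.95586847e-05]), 'tcp_pos': array([0.15361896, 0.55357017, 0.20808157]), 'orientation': array([-2.35325834e-04,  1.34995933e-01,  9.90845793e-01, -8.10381620e-04]), 'wrist_force': array([-0.45580362,  0.55996824, -0.25299982]), 'ft_torque': array([ 0.00430352, -0.01542029, -0.003453  ]), 'grip_force': 0.0, 'finger_gap': 0.08556219672311445}
```

View pics/top0.png

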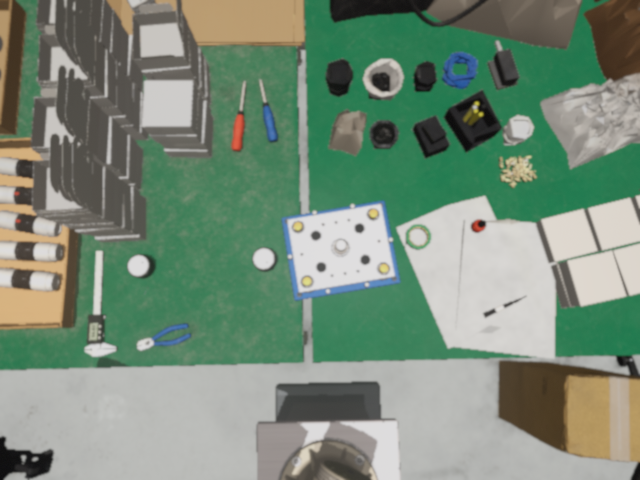

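View pics/side0.png

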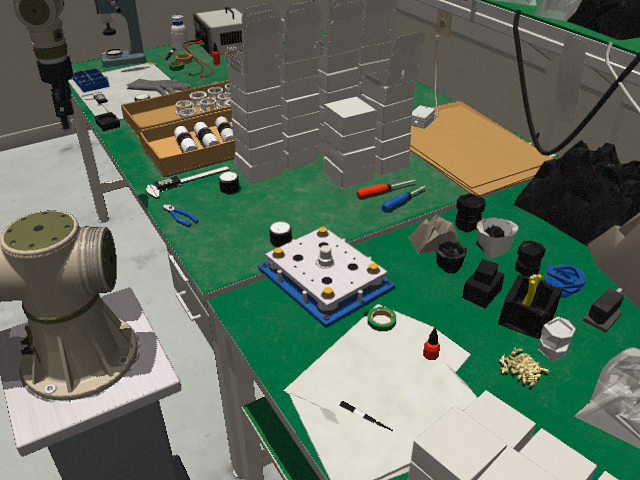

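The top view shows buttons at about (298,227), (373,214), (384,268) and (307,282). The pads are at (316,236), (360,228), (366,260) and (321,267), and the gauge is at (341,246). The side view agrees.

```bash
cat > h.py <<'E'
import numpy as np,cv2
def ray(d,uv,z):
    p=cv2.undistortPoints(np.array([[uv]],float),d["camera_matrix"],d["dist_coeffs"])[0,0]
    T=d["camera_from_world"];R=T[:3,:3];c=-R.T@T[:3,3];v=R.T@np.array([*p,1])
    return c+v*(z-c[2])/v[2]
E
python3 - <<'E'
import pickle
from h import *
from scipy.spatial import cKDTree
d=pickle.load(open("top.pkl","rb"));im=d["image"]
hsv=cv2.cvtColor(im,cv2.COLOR_BGR2HSV)
def cen(u,v,kind):
    w=hsv[v-9:v+10,u-9:u+10].astype(float)
    m=(w[...,1]>70)&(w[...,0]<40) if kind=="b" else (w[...,2]<110)
    yy,xx=np.nonzero(m); return (u-9+xx.mean(),v-9+yy.mean()),m.sum()
B=[];P=[]
for uv in [(307,282),(298,227),(373,214),(384,268)]:
    c,n=cen(*uv,"b");B.append(ray(d,c,.060)[:2]);print(c,n)
for uv in [(321,267),(316,236),(360,228),(366,260)]:
    c,n=cen(*uv,"p");P.append(ray(d,c,.048)[:2]);print(c,n)
B=np.array(B);P=np.array(P)
print(B,P,B.mean(0),P.mean(0),sep="\n")
print(np.linalg.norm(B-np.roll(B,1,0),axis=1),np.linalg.norm(B-P,axis=1))
e=B[1]-B[0]+B[2]-B[3];print("yaw",np.arctan2(e[1],e[0]))
print("cam",ray(d,(263,259),.044),ray(d,(418,237),.019))
E
```

```text
(np.float64(306.6034482758621), np.float64(280.6034482758621)) 58
(np.float64(297.64406779661016), np.float64(225.98305084745763)) 59
(np.float64(372.77777777777777), np.float64(213.25396825396825)) 63
(np.float64(383.4727272727273), np.float64(267.7090909090909)) 55
(np.float64(320.8837209302326), np.float64(266.8837209302326)) 43
(np.float64(315.5), np.float64(235.0)) 44
(np.float64(359.07142857142856), np.float64(227.8095238095238)) 42
(np.float64(364.9767441860465), np.float64(259.4186046511628)) 43
[[ 0.4632022   0.03773257]
 [ 0.58876131  0.05542487]
 [ 0.61330876 -0.11746464]
 [ 0.48756516 -0.13617476]]
[[ 0.4945724   0.00486721]
 [ 0.56860875  0.01527941]
 [ 0.58247476 -0.08555011]
 [ 0.50888972 -0.09618423]]
[ 0.53820936 -0.04012049]
[ 0.53863641 -0.04039693]
[0.17560556 0.12679948 0.17462348 0.12712797] [0.0454337  0.04491975 0.04437649 0.04532084]
yaw 0.14385428274136036
cam [0.51685871 0.13752098 0.044     ] [ 0.5616133  -0.22424348  0.019     ]
```

Emit:
apply_moves(
  moves=[13.64,-21.95,-3,0,0,0,13.64,-21.95,-3,0,0,0,13.64,-21.95,-3,0,0,0,13.64,-21.95,-3,0,0,0,13.64,-21.95,-3,0,0,0,13.64,-21.95,-3,0,0,0,13.64,-21.95,-3,0,0,0,13.64,-21.95,-3,0,0,0,13.64,-21.95,-3,0,0,0,13.64,-21.95,-3,0,0,0,13.64,-21.95,-3,0,0,0,13.64,-21.95,-3,0,0,0,13.64,-21.95,-3,0,0,0,13.64,-21.95,-3,0,0,0,13.64,-21.95,-3,0,0,0,13.64,-21.95,-3,0,0,0,13.64,-21.95,-3,0,0,0,13.64,-21.95,-3,0,0,0,13.64,-21.95,-3,0,0,0,13.64,-21.95,-3,0,0,0],
  claw=0,
  newtons=30,
)

```text
clock: 1.77
tcp_pos: [0.494, 0.0063, 0.1339]
orientation: [-0.0, 0.134, 0.991, 0.0]
wrist_force: [-0.7, 0.3, 0.5]
finger_gap: -0.0002
grip_force: 0.0
```

Emit:
apply_moves(
  moves=[0,0,-1.2,0,0,0,0,0,-2.4,0,0,0,0,0,-2.8,0,0,0,0,0,-2.95,0,0,0,0,0,-2.95,0,0,0,0,0,-2.95,0,0,0],
)

```text
clock: 2.27
tcp_pos: [0.4955, 0.0057, 0.0613]
orientation: [0.001, 0.135, 0.991, 0.0]
wrist_force: [0.2, -0.3, 0.5]
finger_gap: -0.0003
grip_force: 0.0
```

```bash
python3 - <<'E'
from workcell import vision
import cv2,numpy as np
a=vision.read_camera("top")["image"][180:320,240:440];b=vision.read_camera("side")["image"][210:340,220:420]
r=lambda i:cv2.resize(i,(780,290*1),interpolation=cv2.INTER_CUBIC) if 0 else cv2.resize(i,None,fx=2,fy=2,interpolation=3)
a=cv2.resize(a,(400,280),interpolation=3);b=cv2.resize(b,(400,280),interpolation=3)
cv2.imwrite("pics/c1.png",np.hstack([a,b]))
E
```

```text
(no output)
```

View pics/c1.png

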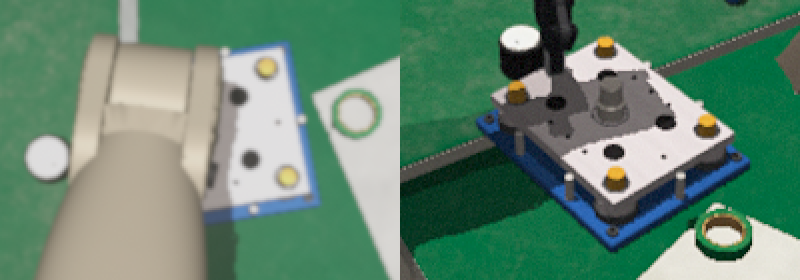

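The side crop shows the closed fingers over pad_1, at about crop (555,70) with the pad at (555,102). I'll descend by force.

Emit:
apply_moves(
  moves=[0,0,-0.05,0,0,0,0,0,-0.1,0,0,0,0,0,-0.15,0,0,0,0,0,-0.2,0,0,0,0,0,-0.2,0,0,0],
)

```text
clock: 2.78
tcp_pos: [0.4946, 0.0053, 0.0549]
orientation: [-0.0, 0.135, 0.991, 0.0]
wrist_force: [0.2, -0.5, -0.9]
finger_gap: -0.0
grip_force: 0.0
```

Emit:
apply_moves(
  moves=[0,0,-0.04,0,0,0,0,0,-0.08,0,0,0,0,0,-0.08,0,0,0],
)

```text
clock: 3.03
tcp_pos: [0.4947, 0.0053, 0.0529]
orientation: [-0.0, 0.135, 0.991, 0.0]
wrist_force: [-0.1, -0.3, -0.1]
finger_gap: -0.0001
grip_force: 0.0
```

Emit:
apply_moves(
  moves=[0,0,-0.04,0,0,0,0,0,-0.08,0,0,0,0,0,-0.08,0,0,0],
)

```text
clock: 3.28
tcp_pos: [0.4947, 0.0054, 0.051]
orientation: [-0.0, 0.135, 0.991, 0.0]
wrist_force: [0.1, -1.4, -0.9]
finger_gap: 0.0001
grip_force: 0.0
```

```bash
python3 - <<'E'
from workcell import vision,status
import cv2,numpy as np
d=vision.read_camera("side");im=d["image"]
s=status.get_state();t=s["tcp_pos"];print(t,s["wrist_force"])
T=d["camera_from_world"]
pr=lambda p:cv2.projectPoints(np.array([p],float),cv2.Rodrigues(T[:3,:3])[0],T[:3,3],d["camera_matrix"],d["dist_coeffs"])[0].ravel()
for p in (t,t-[0,0,.008],[.4946,.0049,.048],[.463,.038,.06]):print((pr(p)-[240,210])*6)
cv2.imwrite("pics/c2.png",cv2.resize(im[210:300,240:360],None,fx=6,fy=6,interpolation=3))
E
```

```text
[0.49473565 0.00534412 0.05103891] [ 0.61646815  0.19062007 -1.49650458]
[345.22125692 274.9092254 ]
[345.79715732 291.81111139]
[345.6988796  282.08103005]
[228.33498955 237.08229644]
```

View pics/c2.png

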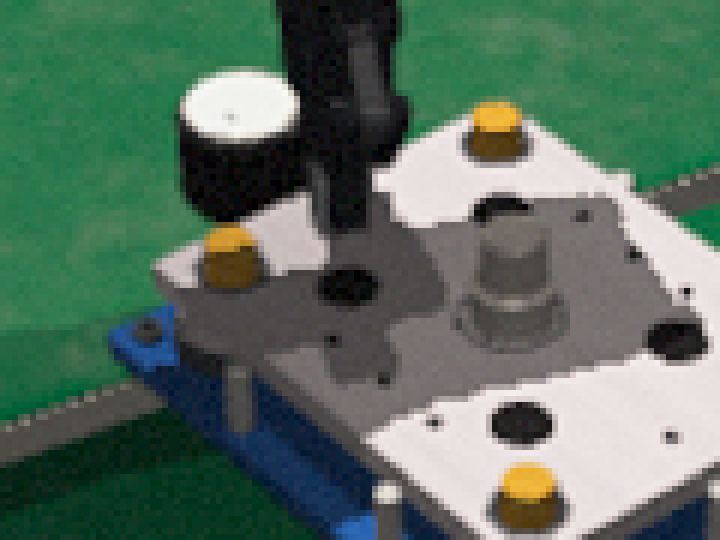

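The crop shows the fingertip ending at about (345,235), still some 20 mm above the pad at (347,287), and there is no contact force. The tip sits higher than stated, so I'll keep descending by force.

Emit:
apply_moves(
  moves=[0,0,-0.08,0,0,0,0,0,-0.16,0,0,0,0,0,-0.24,0,0,0,0,0,-0.32,0,0,0,0,0,-0.32,0,0,0],
)

```text
clock: 3.75
tcp_pos: [0.4945, 0.0054, 0.0426]
orientation: [-0.0, 0.135, 0.991, 0.0]
wrist_force: [-0.8, -0.3, -0.4]
finger_gap: -0.0
grip_force: 0.0
```

Emit:
apply_moves(
  moves=[0,0,-0.06,0,0,0,0,0,-0.12,0,0,0,0,0,-0.18,0,0,0,0,0,-0.18,0,0,0],
)

```text
clock: 4.08
tcp_pos: [0.4946, 0.0053, 0.0384]
orientation: [-0.0, 0.135, 0.991, 0.0]
wrist_force: [-0.4, 0.6, 0.1]
finger_gap: 0.0001
grip_force: 0.0
```

```bash
python3 - <<'E'
from workcell import vision,status
import cv2,numpy as np
d=vision.read_camera("side");im=d["image"]
s=status.get_state();print(s["tcp_pos"],s["wrist_force"])
cv2.imwrite("pics/c3.png",cv2.resize(im[210:300,240:360],None,fx=6,fy=6,interpolation=3))
E
```

```text
[0.49468631 0.00536845 0.03848058] [ 0.50618873 -0.45657528  0.19912015]
```

View pics/c3.png

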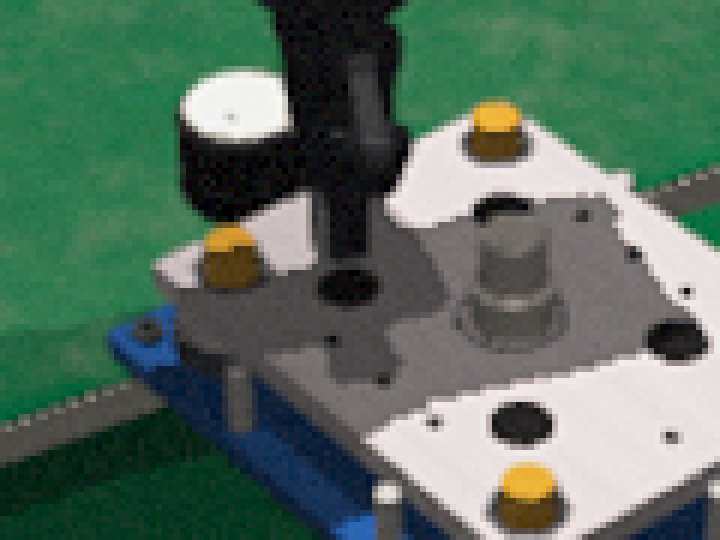

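Tip bottom is now at about (343,262), with roughly 12 mm left to the pad at (347,287).

Emit:
apply_moves(
  moves=[0,0,-0.08,0,0,0,0,0,-0.16,0,0,0,0,0,-0.24,0,0,0,0,0,-0.32,0,0,0,0,0,-0.32,0,0,0],
)

```text
clock: 4.55
tcp_pos: [0.4945, 0.0054, 0.0302]
orientation: [-0.0, 0.135, 0.991, 0.0]
wrist_force: [0.1, 0.4, 0.1]
finger_gap: 0.0
grip_force: 0.0
```

Emit:
apply_moves(
  moves=[0,0,-0.04,0,0,0,0,0,-0.08,0,0,0,0,0,-0.08,0,0,0],
)

```text
clock: 4.8
tcp_pos: [0.4948, 0.0053, 0.0285]
orientation: [-0.0, 0.135, 0.991, 0.0]
wrist_force: [0.2, 0.6, -0.3]
finger_gap: -0.0
grip_force: 0.0
```

Emit:
apply_moves(
  moves=[0,0,-0.04,0,0,0,0,0,-0.08,0,0,0,0,0,-0.08,0,0,0],
)

```text
clock: 5.05
tcp_pos: [0.4947, 0.0054, 0.0265]
orientation: [-0.0, 0.135, 0.991, 0.0]
wrist_force: [0.3, 0.8, 0.7]
finger_gap: 0.0001
grip_force: 0.0
```

Emit:
apply_moves(
  moves=[0,0,-0.04,0,0,0,0,0,-0.08,0,0,0,0,0,-0.08,0,0,0],
)

```text
clock: 5.3
tcp_pos: [0.4948, 0.0054, 0.0249]
orientation: [0.0, 0.135, 0.991, 0.0]
wrist_force: [-1.7, 0.6, 4.4]
finger_gap: 0.0002
grip_force: 2.5
```

Emit:
apply_moves(
  moves=[0,0,-0.04,0,0,0,0,0,-0.04,0,0,0,0,0,-0.04,0,0,0],
)

```text
clock: 5.55
tcp_pos: [0.4946, 0.0055, 0.0241]
orientation: [-0.0, 0.135, 0.991, 0.0]
wrist_force: [-2.7, 1.2, 5.4]
finger_gap: -0.0003
grip_force: 3.3
```

Emit:
apply_moves(
  moves=[0,0,-0.04,0,0,0,0,0,-0.04,0,0,0,0,0,-0.04,0,0,0],
)

```text
clock: 5.8
tcp_pos: [0.4944, 0.0056, 0.0232]
orientation: [-0.0, 0.135, 0.991, 0.0]
wrist_force: [-2.4, 1.7, 7.9]
finger_gap: -0.0
grip_force: 4.0
```

Emit:
apply_moves(
  moves=[0,0,-0.04,0,0,0,0,0,-0.08,0,0,0,0,0,-0.08,0,0,0,0,0,-0.08,0,0,0],
)

```text
clock: 6.13
tcp_pos: [0.4942, 0.0058, 0.0218]
orientation: [-0.0, 0.135, 0.991, 0.0]
wrist_force: [-5.9, 2.3, 13.3]
finger_gap: 0.0001
grip_force: 7.0
```

```bash
python3 - <<'E'
from workcell import vision,status
import cv2,numpy as np
d=vision.read_camera("side");im=d["image"]
s=status.get_state();print(s["tcp_pos"],s["wrist_force"])
o=cv2.imread("pics/side0.png")
c=lambda i:cv2.resize(i[220:325,250:400],None,fx=2.6,fy=4,interpolation=3)
cv2.imwrite("pics/c4.png",np.hstack([c(o),c(im)]))
E
```

```text
[0.49416058 0.00575348 0.02178736] [-5.45902583  1.70003053 13.74856914]
```

View pics/c4.png

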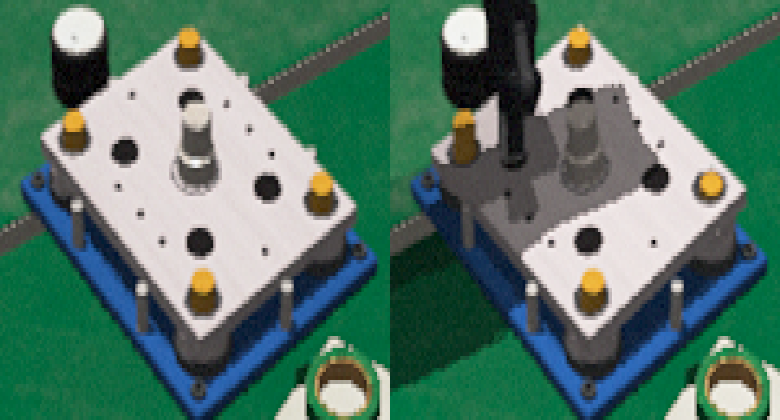

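Pressing pad_1 clearly tilts the plate. More of the front-left button's stem shows (crop (463,150)), and the rear-right corner rises, with its pad moving from row 187 to 177. So corner 1 gives. Next I release, go above button_1 and check that the plate springs back.

Emit:
apply_moves(
  moves=[0,0,0.1,0,0,0,0,0,0.2,0,0,0,0,0,0.3,0,0,0,0,0,0.8,0,0,0,0,0,1.6,0,0,0,-0.6,0.6,1.6,0,0,0,-1.26,1.29,1.6,0,0,0,-1.26,1.29,1.6,0,0,0,-1.26,1.29,1.4,0,0,0,-1.26,1.29,1.2,0,0,0,-1.26,1.29,1.0,0,0,0,-1.26,1.29,1.0,0,0,0],
)

```text
clock: 7.18
tcp_pos: [0.4629, 0.0372, 0.0442]
orientation: [-0.001, 0.135, 0.991, -0.0]
wrist_force: [0.2, 0.3, -0.4]
finger_gap: 0.0001
grip_force: 0.0
```

```bash
python3 - <<'E'
from workcell import vision,status
import cv2,numpy as np
d=vision.read_camera("side");im=d["image"]
s=status.get_state();print(s["tcp_pos"],s["wrist_force"])
o=cv2.imread("pics/side0.png")
c=lambda i:cv2.resize(i[220:325,250:400],None,fx=2.6,fy=4,interpolation=3)
cv2.imwrite("pics/c5.png",np.hstack([c(o),c(im)]))
E
```

```text
[0.46301571 0.03721749 0.04465808] [-0.15074824 -0.48948462  0.23182582]
```

View pics/c5.png

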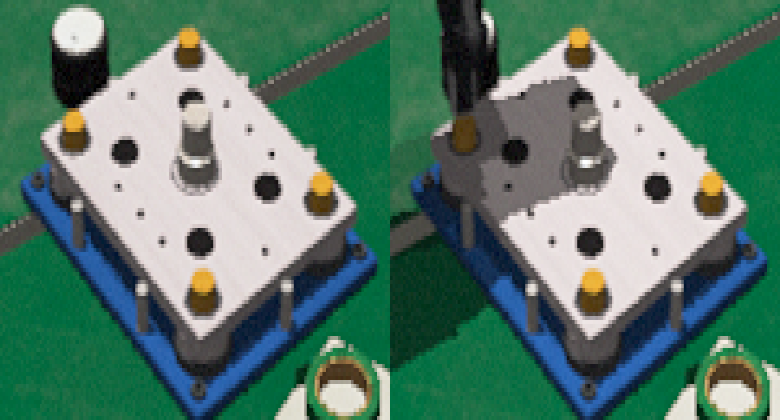

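The plate sprang back to its original pose, and the tip is now right over button_1 at (463,120). Next I press the button.

Emit:
apply_moves(
  moves=[0,0,-0.1,0,0,0,0,0,-0.2,0,0,0,0,0,-0.28,0,0,0,0,0,-0.36,0,0,0,0,0,-0.44,0,0,0,0,0,-0.52,0,0,0,0,0,-0.52,0,0,0],
)

```text
clock: 7.82
tcp_pos: [0.4635, 0.0374, 0.0329]
orientation: [0.0, 0.135, 0.991, -0.0]
wrist_force: [-0.0, -0.6, 3.7]
finger_gap: 0.0001
grip_force: 1.4
```

Emit:
apply_moves(
  moves=[0,0,-0.08,0,0,0,0,0,-0.16,0,0,0,0,0,-0.22,0,0,0,0,0,-0.22,0,0,0],
)

```text
clock: 8.15
tcp_pos: [0.4635, 0.0375, 0.0275]
orientation: [0.0, 0.135, 0.991, -0.0]
wrist_force: [-1.1, -0.1, 3.6]
finger_gap: -0.0001
grip_force: 2.0
```

Emit:
apply_moves(
  moves=[0,0,-0.06,0,0,0,0,0,-0.12,0,0,0,0,0,-0.12,0,0,0],
)

```text
clock: 8.4
tcp_pos: [0.4637, 0.0375, 0.0255]
orientation: [0.001, 0.135, 0.991, -0.0]
wrist_force: [-4.5, -0.6, 14.3]
finger_gap: -0.0001
grip_force: 6.9
```

Emit:
apply_moves(
  moves=[0,0,-0.06,0,0,0,0,0,-0.1,0,0,0,0,0,-0.1,0,0,0],
)

```text
clock: 8.65
tcp_pos: [0.4641, 0.0374, 0.0253]
orientation: [0.001, 0.135, 0.991, -0.0]
wrist_force: [-12.5, 0.2, 36.2]
finger_gap: -0.0002
grip_force: 18.0
```

Emit:
apply_moves(
  moves=[0,0,0.1,0,0,0,0,0,0.2,0,0,0,0,0,0.5,0,0,0,0,0,1.5,0,0,0,0,0,3,0,0,0,0,0,4.5,0,0,0,0,0,6,0,0,0,-3,6,6,0,0,0,-5,10,6,0,0,0,-5,10,6,0,0,0,-5,10,6,0,0,0,-5,10,6,0,0,0,-5,10,6,0,0,0,-5,10,6,0,0,0,-5,10,6,0,0,0],
)

```text
clock: 9.9
tcp_pos: [0.3357, 0.2914, 0.1717]
orientation: [-0.001, 0.132, 0.991, 0.001]
wrist_force: [0.5, -1.1, -0.1]
finger_gap: 0.0002
grip_force: 0.0
```

```bash
python3 - <<'E'
from workcell import vision,status
import cv2,numpy as np
d=vision.read_camera("side");im=d["image"]
s=status.get_state();print(s["tcp_pos"],s["wrist_force"])
o=cv2.imread("pics/side0.png")
c=lambda i:cv2.resize(i[210:335,240:400],None,fx=2.4,fy=4,interpolation=3)
cv2.imwrite("pics/c6.png",np.hstack([c(o),c(im)]))
E
```

```text
[0.33677399 0.28963226 0.17159275] [-0.26430679  0.65353584 -0.67524891]
```

View pics/c6.png

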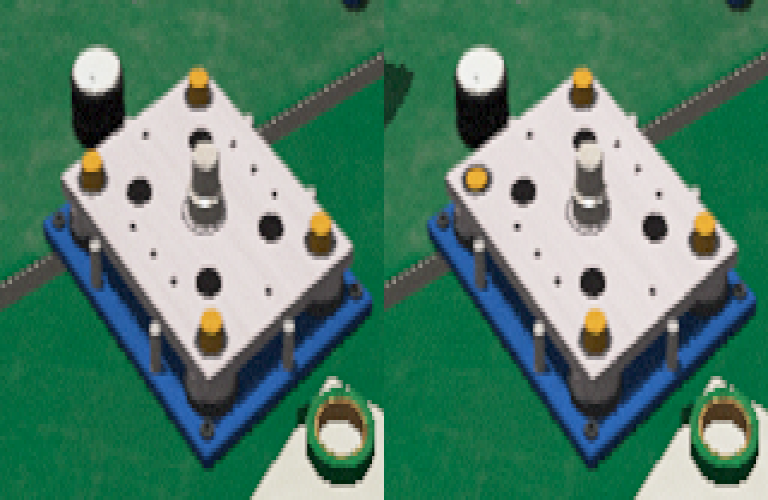

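The front-left button is fully down at (477,180) and the other three are still raised. Plate, gauge, puck and tape haven't moved, and the arm is clear.

```bash
python3 -c "
from workcell import job
print(job.hand_in())"
```

```text
the job is handed in; nothing more can be done
None
```

The front-left corner (pad_1) was the one that gave, and it was the first I pressed, so the other three weren't tested; button_1 is fully home, the other three are raised, nothing else moved in the final view, and the job is handed in with the arm clear.

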